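# Set and lock the detector arm of a goniometer

### The arm

A 6-joint arm with a two-finger parallel gripper is mounted at the origin on the work surface. World frame = base frame: x ahead of the robot, y to its left, z up, the work surface at z = 0. Lengths are in mm, angles in rad, forces in N, time in s.
With the tool pointing down it reaches from about 275 to 750 mm from the base axis. Payload 10.2 kg.
Tool frame: the origin (TCP) lies at the very end of the fingers, on their centre line; the grasp point (between the pads) lies 19 mm behind it; x points along the fingers, z is the direction in which the jaws open and shut, and the axes are right-handed (so a half turn about x gives the same grasp; the last joint's range is limited). The gripper opens to 85 mm and grips with 20 to 120 N. Pads are 22 mm wide; open, the fingers measure 114 mm over their backs; the gripper's body (76 mm by 85 mm) begins 54 mm behind the grasp point. The pads swing forward as they close: fully open they stand 13 mm farther back than shut.
Start: joints at [-1.421, 0.313, 1.498, -0, 1.331, -0.223], TCP at [191.206, -488.949, 231.294] pointing down, gripper open.
Joint ranges: [-2.94, 2.94], [-0.97, 2.17], [0.19, 2.56], [-1.23, 4.37], [0.02, 3.11], [-2.88, 2.88]. Speed limits (rad/s): [2.39, 2.39, 3.01, 3.14, 3.14, 3.14].

### API

Orientations are given as a unit quaternion [w, x, y, z].
In Python, from rig import sense, vision, job gives the robot as it stands. The module is installed in compiled form; this text tells all that it offers.
- The arm moves only by the shell command python3 -m pendant 'ROWS' [FORCE]. ROWS is JSON, a list of rows, each a list of 7 numbers: the turn, a rotation vector about the tool's x, y, z in rad, then the shift along the tool's x, y, z in cm, then the opening, from 0 (shut) to 1 (fully open). A call has exactly 5 rows; each row is the pose to reach, as a shift and turn from the pose commanded when the call began, along the tool's axes at that moment; what a row does not reach only later rows make up. A row lasts 1/8 s, in which the tool goes at most 62.5 mm and 10.7 degrees, less where a joint would pass 70% of its speed; a pose out of reach is approached as far as the arm can. A call with a gripper value outside its range is refused whole. The fingers move at their own pace and stop on an object; FORCE is the grip in N (left out, the last holds). Time passes only in rows, so rows that repeat a pose let the fingers close, or fill a call up. It gives the time, the measured TCP pose, the force and the opening at its end, in the units of the state.
- sense(): the state, without advancing time (a new reading comes with each control period).
- vision.capture(name): name is "side" or "top" or "wrist"; returns the picture (384x512x3 uint8, red, green, blue); there is no depth.
- vision.calibration(name): a dict with "K" (3x3 intrinsics, pixels), "k1" (the pictures are not rectified: a ray, as slopes to the right and down, at radius r is drawn at 1 + k1 r^2 times it, then the intrinsics apply), "extrinsics" (4x4, takes a point from camera to world coordinates). Camera axes: x right, y up, looking along -z (the intrinsics and any distortion apply to the point x, -y, -z); pixel columns grow to the right and rows downward; lengths in mm; the calibration is good to about 2 mm. A picture is of the moment at which its call begins: read the wrist's pose just before it. calibration takes no time and is no camera call; for the wrist camera it gives the pose at the moment of the call.
- job.finish_job(): hands the job in, once; it reports no verdict.
The state is a dict: "time_s": time; "joints": joint angles; "dq": joint speeds; "tau": joint torques, N m; "eef_pos": TCP position; "ee_rot": TCP orientation; "force": force on the tool from outside, world axes, zero at the start; "wrist_torque": the same for the moment, N m; "grip_width": opening from 0.0 (shut) to 1.0 (fully open).
Only numpy, scipy, OpenCV 4.12 (cv2) and the standard library are available. Lean on these libraries where they do the work, as an engineer would, in place of code of your own. Each camera call takes 0.05 s, during which the arm holds its last target.

### The job

Loosen the orange clamp knob of the goniometer, swing the detector arm by its blue grip post until its pointer lines up with the red clip on the scale, then tighten the clamp knob fully again so that the arm is locked there. Leave the bottle, beaker and jar around it where they stand.

Things in the scene. Friction and masses are not known exactly. Their poses are not given: they have to be found in the camera images.
- stage: Goniometer base: a round dark plate 330 mm across and 12 mm thick, fixed on the bench. Origin on the bench at the vertical axis about which the detector arm swings. Its +x axis points to the middle of the white angle scale (scale zero, arm value 0); the clamp block with the knob stands on its -x side. A small glass sample vial stands on the axis, 82 mm high above the bench.
- clamp_knob (a joint): Turn of the orange clamp knob, rad: 0 is the stop, fully tight; it grows as the knob is turned counter-clockwise seen from above (loosening), up to the stop at 1.7. It starts tight (below 0.15). The shoe presses on the turntable below about 0.7, harder and harder towards 0 (at 0.25 or less the arm is locked); above 0.8 the arm is free. Stays where it is left. Turning takes about 0.15 Nm, the last bit of tightening about 0.2 Nm.
- knob_grip (a point): Point on the vertical axis of the clamp knob, half-way up its grip bar, 82 mm above the bench. The grip bar is 54 mm long along this point's x axis, 14 mm wide along its y axis and 30 mm high (67 to 97 mm above the bench), and turns with the knob. 90 mm from the stage axis, on the stage's -x side; below it lies a round collar 34 mm across (54 to 64 mm above the bench) on a clamp block.
- detector_arm (a joint): Angle of the detector arm about the stage's vertical axis, rad: 0 along the stage's +x axis, growing counter-clockwise seen from above, stops at -1.0 and 1.0. When unclamped it moves with about 2 to 4 N at the grip post and stays where it is left; clamped tight, it slips only when forced with some 15 to 20 N or more at the post.
- post_grip (a point): Point on the axis of the blue upright grip post of the detector arm, 94 mm above the bench and 112 mm from the stage axis. The post is round, 22 mm in diameter; its blue part, a sleeve that spins freely about the post, lies 54 to 110 mm above the bench, so a gripper holding it need not turn with the arm. The white detector box on the arm reaches to 78 mm from the stage axis and 67 mm above the bench. x axis points radially outwards.
- pointer_tip (a point): Tip of the blue pointer at the outer end of the detector arm, 147 mm from the stage axis, 30 mm above the bench; always in line with the stage axis and the grip post.
- mark (a point): Where the pointer tip must stand: on the centre line of the red clip, 147 mm from the stage axis, 30 mm above the bench. The clip (13 mm wide, 26 mm long, 19 mm high above the bench) is fixed on the rim of the base, from 154 to 180 mm from the axis, with a thin red line running inwards from it across the scale. The point's x axis points radially outwards.
- amber_bottle: Amber glass bottle, 68 mm across, 140 mm high, standing on the bench; origin under its centre. Leave alone.
- beaker: Glass beaker, 72 mm across, 90 mm high, standing on the bench; origin under its centre. Leave alone.
- sample_jar: White jar with a blue cap, 60 mm across, 70 mm high, standing on the bench; origin under its centre. Leave alone.

How it is judged (in metres and radians):
On the way, in this order (a step that is already met when the one before it is completed fails the run):
1. the clamp knob is loosened (turned past 0.8 rad) with the arm still where it was (value of joint clamp_knob above 0.8 rad and distance of pointer_tip from where it was at the start of the episode below 0.02 m), for 0.1 s.
2. the arm's pointer is brought to the red clip (within 7 mm) with the clamp loose (horizontal distance between pointer_tip and mark below 0.007 m and value of joint clamp_knob above 0.7 rad), for 0.2 s.
At the end, for the whole second after the job is handed in: The pointer tip stands within 6 mm of the centre line of the red clip, the arm is still, the clamp knob is tight again (below 0.25 rad from its stop), and the bottle, beaker and jar are within 30 mm of where they stood (horizontal distance between pointer_tip and mark below 0.006 m and value of joint clamp_knob below 0.25 rad and velocity of joint detector_arm between -0.02 and 0.02 rad/s and distance of each of amber_bottle, beaker, sample_jar from where it was at the start of the episode below 0.03 m); the robot touches nothing.
It fails at once if the bottle, beaker or jar is tipped over or pushed more than 30 mm (angle between any of amber_bottle, beaker, sample_jar's own z axis and vertical above 0.5 rad or distance of any of amber_bottle, beaker, sample_jar from where it was at the start of the episode above 0.03 m).
It also fails if it takes over 59 s, if anything falls off the work surface, if the arm or the gripper's body presses on something with over 40 N, if the wrist force passes 120 N, or if a joint passes its speed limit or range.

## Working session

There is one attempt and no reset: what is moved stays moved. The work goes in short steps, Python scripts to look and compute and a shell command to move; the robot and the scene stay as the last step left them, time stands still between calls to the robot, and variables do not carry over. Pictures are saved under pics/ and viewed, and the job is handed in when it is done.

```bash
mkdir -p pics; python3 - <<'E'
from rig import sense, vision, job
import cv2
print(sense())
for n in ["side","top","wrist"]:
    c=vision.calibration(n); print(n,c)
    cv2.imwrite(f"pics/{n}0.png",vision.capture(n)[:,:,::-1])
E
```

```text
{'time_s': 0.0, 'joints': array([-1.42136591e+00,  3.13459154e-01,  1.49842631e+00,  5.12783899e-06,
        1.33097483e+00, -2.23390830e-01]), 'dq': array([-0.00062804,  0.00032806,  0.00209309,  0.00014498,  0.00130621,
       -0.00118395]), 'tau': array([-2.03444042e-04, -4.12273049e+01, -2.59740865e+01, -1.61099742e-04,
        4.21444580e-03,  5.35317881e-06]), 'eef_pos': array([ 191.18506488, -488.68695923,  230.73444007]), 'ee_rot': array([ 0.5837003 ,  0.39900133,  0.58430767, -0.39834211]), 'force': array([ 0.06007413, -0.26223585, -0.06885609]), 'wrist_torque': array([-0.05531568, -0.00770989, -0.00038184]), 'grip_width': 0.9972094712090259}
side {'K': array([[481.86809417,   0.        , 249.4315308 ],
       [  0.        , 481.86809417, 190.21089666],
       [  0.        ,   0.        ,   1.        ]]), 'k1': -0.009682950822461917, 'extrinsics': array([[-9.94859889e-01,  7.96979195e-02, -6.24663364e-02,
         5.02478208e+02],
       [-1.01225671e-01, -7.66427943e-01,  6.34304006e-01,
         7.94649177e+02],
       [ 2.67676380e-03,  6.37366809e-01,  7.70555894e-01,
  
[... 510 characters left out ...]
,  1.88230216e-01,  9.82053436e-01,
         1.54561544e+03],
       [ 0.00000000e+00,  0.00000000e+00,  0.00000000e+00,
         1.00000000e+00]])}
wrist {'K': array([[345.09704869,   0.        , 252.3079343 ],
       [  0.        , 345.09704869, 190.96658143],
       [  0.        ,   0.        ,   1.        ]]), 'k1': -0.043880681484152015, 'extrinsics': array([[ 3.63967981e-01,  8.84521693e-01,  2.91802473e-01,
         2.68333230e+02],
       [-9.31410904e-01,  3.45987150e-01,  1.12989468e-01,
        -4.59623617e+02],
       [-1.01827097e-03, -3.12912554e-01,  9.49781394e-01,
         3.73500773e+02],
       [ 0.00000000e+00,  0.00000000e+00,  0.00000000e+00,
         1.00000000e+00]])}
```

View pics/side0.png

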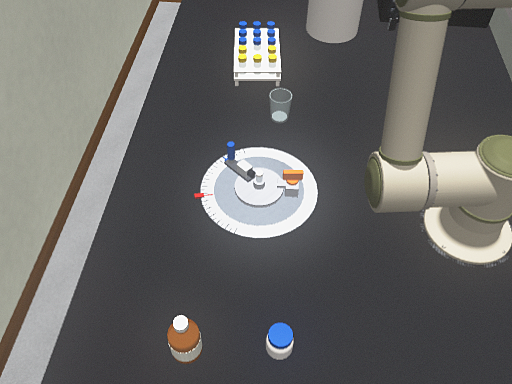

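View pics/top0.png

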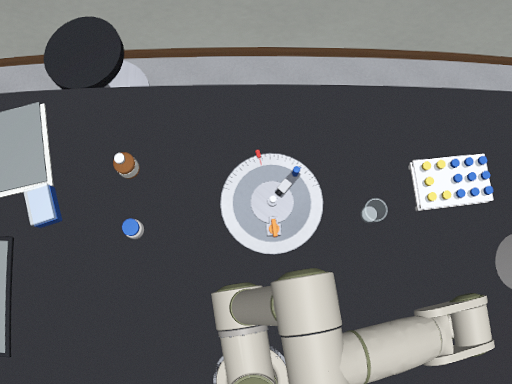

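The side view shows the knob at (292,175), the blue post at (231,150) and the red clip at (200,195). In the top view they are at (274,228), (296,170) and (258,154), with the axis near (272,201). The other objects are well clear of the stage.

```bash
cat > h.py <<'E'
import numpy as np, cv2
from rig import sense, vision
def ray(c,px):
    K=c["K"]; k=c["k1"]
    p=np.array(px,float).reshape(-1,1,2)
    u=cv2.undistortPoints(p,K,np.array([k,0,0,0,0.]))[:,0]
    d=np.c_[u[:,0],-u[:,1],-np.ones(len(u))]@c["extrinsics"][:3,:3].T
    return c["extrinsics"][:3,3],d
def plane(c,px,z):
    o,d=ray(c,px); return o+d*((z-o[2])/d[:,2])[:,None]
def proj(c,P):
    E=c["extrinsics"]; q=(np.atleast_2d(P)-E[:3,3])@E[:3,:3]
    q=q*[1,-1,-1]
    return cv2.projectPoints(q,np.zeros(3),np.zeros(3),c["K"],np.array([c["k1"],0,0,0,0.]))[0][:,0]
R=dict(orange=((5,150,120),(18,255,255)),red=((175,150,100),(180,255,255)),red0=((0,150,100),(4,255,255)),blue=((108,150,60),(122,255,255)))
def mask(im,n):
    h=cv2.cvtColor(im,cv2.COLOR_RGB2HSV)
    m=cv2.inRange(h,*map(np.array,R[n]))
    if n=='red': m|=cv2.inRange(h,*map(np.array,R['red0']))
    return m
def blobs(im,n,amin=6):
    k,l,s,ce=cv2.connectedComponentsWithStats(mask(im,n))
    return [(s[i].tolist(),ce[i].round(2).tolist()) for i in range(1,k) if s[i,4]>=amin]
E
python3 - <<'E'
from h import *
zs=dict(orange=97,red=19,blue=110)
for n in ["top","side"]:
    c=vision.calibration(n); im=cv2.imread(f"pics/{n}0.png")[:,:,::-1].copy()
    for col in zs:
        for s,ce in blobs(im,col):
            print(n,col,s,ce,plane(c,[ce],zs[col])[0].round(1))
    # base disc: bright ring ellipse
    h=cv2.cvtColor(im,cv2.COLOR_RGB2HSV)
    m=((h[:,:,2]>90)).astype(np.uint8)
    cs,_=cv2.findContours(m,cv2.RETR_EXTERNAL,cv2.CHAIN_APPROX_NONE)
    for q in cs:
        x,y,w,hh=cv2.boundingRect(q)
        if 90<w<130 and 70<hh<120:
            P=plane(c,q[:,0].astype(float),12)[:,:2]
            A=np.c_[2*P,np.ones(len(P))]
            for _ in range(5):
                s=np.linalg.lstsq(A[:len(P)],(P**2).sum(1),rcond=None)[0]; r=np.sqrt(s[2]+s[:2]@s[:2])
                e=np.abs(np.hypot(*(P-s[:2]).T)-r); P=P[e<max(3,np.median(e)*2)];A=np.c_[2*P,np.ones(len(P))]
            print(n,"disc",s[:2],r,len(P))
    cv2.imwrite(f"pics/{n}0z.png",cv2.resize(im[120:270,190:340] if n=="top" else im[130:250,180:330],None,fx=4,fy=4,interpolation=cv2.INTER_CUBIC)[:,:,::-1])
E
```

```text
top orange [113, 153, 21, 20, 176] [124.68, 163.55] [670.1 389.4  97. ]
top orange [270, 219, 5, 18, 30] [272.37, 227.13] [468.4 -65.1  97. ]
top orange [276, 225, 3, 9, 11] [276.73, 228.64] [463.7 -78.1  97. ]
top red [255, 150, 6, 8, 30] [257.7, 153.0] [721.2 -25.9  19. ]
top blue [478, 157, 9, 7, 51] [482.04, 159.8] [ 674.1 -749.5  110. ]
top blue [451, 159, 8, 9, 52] [454.6, 162.96] [ 662.8 -650.5  110. ]
top blue [464, 158, 9, 8, 52] [468.46, 161.44] [ 668.2 -699.9  110. ]
top blue [292, 166, 8, 10, 49] [295.24, 170.84] [ 638.  -137.2  110. ]
top blue [481, 171, 9, 8, 53] [485.23, 174.87] [ 624.  -755.1  110. ]
top blue [468, 173, 8, 8, 49] [471.39, 176.2] [ 619.5 -704.8  110. ]
top blue [454, 174, 8, 8, 53] [457.42, 177.68] [ 614.7 -655.3  110. ]
top blue [35, 186, 27, 42, 241] [52.96, 209.47] [524.6 610.1 110. ]
top blue [484, 186, 9, 8, 57] [488.26, 189.88] [ 574.7 -760.5  110. ]
top blue [470, 188, 9, 8, 51] [474.33, 191.49] [ 569.8 -709.9  110. ]
top blue [456, 190, 9, 7, 50] [460.34, 192.94] [ 565.4 -660.5  110. ]
top blue [122, 218, 17, 18, 231] [129.85, 226.74] [470.8 36
[... 334 characters left out ...]
9 -20.6  19. ]
side blue [239, 21, 8, 23, 114] [242.1, 31.89] [ 675.7 -681.9  110. ]
side blue [253, 21, 8, 5, 33] [256.42, 22.94] [ 631.6 -743.6  110. ]
side blue [267, 21, 8, 5, 32] [270.38, 23.0] [ 582.4 -748.4  110. ]
side blue [254, 28, 7, 8, 32] [256.81, 30.78] [ 625.7 -694.2  110. ]
side blue [268, 28, 7, 6, 26] [270.85, 30.88] [ 577.1 -698.7  110. ]
side blue [254, 36, 7, 6, 27] [256.78, 38.93] [ 621.2 -644.6  110. ]
side blue [268, 36, 7, 6, 29] [271.07, 38.97] [ 572.7 -649.5  110. ]
side blue [227, 141, 8, 6, 35] [230.23, 143.77] [ 647.4 -134.8  110. ]
side blue [268, 323, 25, 25, 491] [280.08, 334.81] [478.3 395.1 110. ]
side disc [557.64674085 -59.17122097] 168.57482455987812 291
```

View pics/top0z.png

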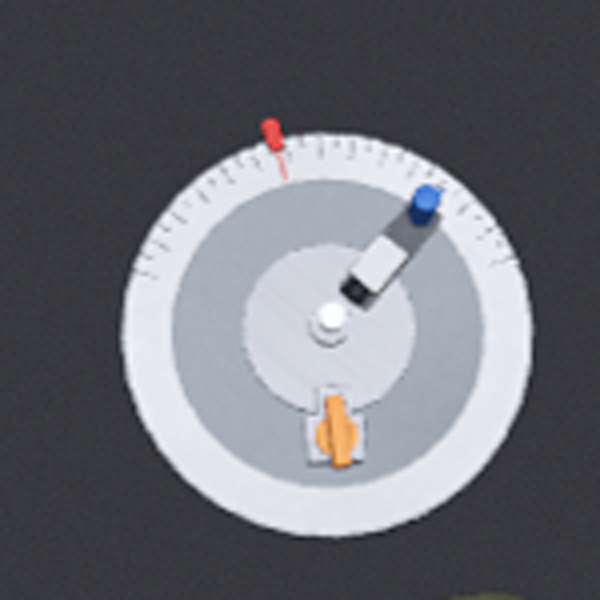

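View pics/side0z.png

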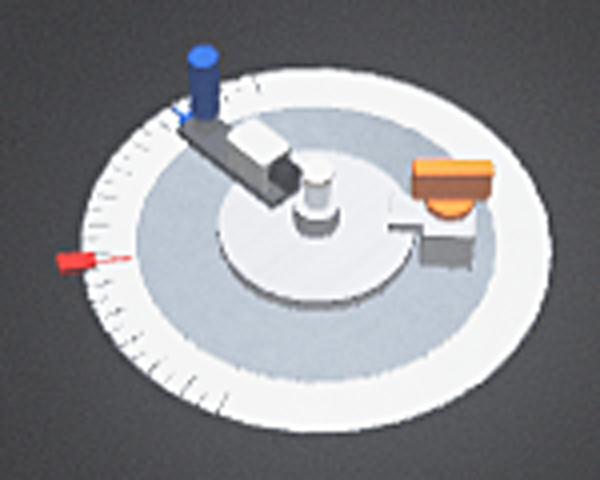

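```bash
python3 - <<'E'
from h import *
from scipy.spatial.transform import Rotation as Ro
s=sense(); q=s['ee_rot']; R=Ro.from_quat(np.r_[q[1:],q[0]]).as_matrix(); print(R.round(3), s['joints'])
# two-view triangulation
ct,cs=vision.calibration("top"),vision.calibration("side")
def tri(a,b):
    o1,d1=ray(ct,[a]);o2,d2=ray(cs,[b]);d1=d1[0];d2=d2[0]
    t=np.linalg.lstsq(np.c_[d1,-d2],o2-o1,rcond=None)[0]
    return (o1+d1*t[0]).round(1),(o2+d2*t[1]).round(1)
T=lambda x,y:(190+(x-1.5)/4,120+(y-1.5)/4)
S=lambda x,y:(180+(x-1.5)/4,130+(y-1.5)/4)
print("post top",tri(T(428,192),S(203,56)))
print("clip",tri(T(272,130),S(76,262)))
print("vial top",tri(T(333,313),S(318,170)))
for a,b in [((428,192),110),((333,313),82),((340,430),97)]: print(plane(ct,[T(*a)],b).round(1))
for a,b in [((203,56),110),((318,172),82),((453,166),97)]: print(plane(cs,[S(*a)],b).round(1))
E
```

```text
[[-0.     0.931  0.364]
 [ 0.001  0.364 -0.931]
 [-1.     0.    -0.001]] [-1.42139265e+00  3.13311617e-01  1.49823196e+00  4.47541058e-06
  1.33100294e+00 -2.23374900e-01]
post top (array([ 649.7, -142.4,  103.5]), array([ 648.1, -142.2,  103.1]))
clip (array([726.4, -25.9,  11.2]), array([724.3, -25.7,  10.7]))
vial top (array([561.4, -69.3,  76.3]), array([561.5, -69.4,  76.3]))
[[ 648.  -141.7  110. ]]
[[560.3 -69.   82. ]]
[[468.3 -71.9  97. ]]
[[ 647.1 -135.4  110. ]]
[[561.  -62.5  82. ]]
[[471.8 -63.7  97. ]]
```

View pics/wrist0.png

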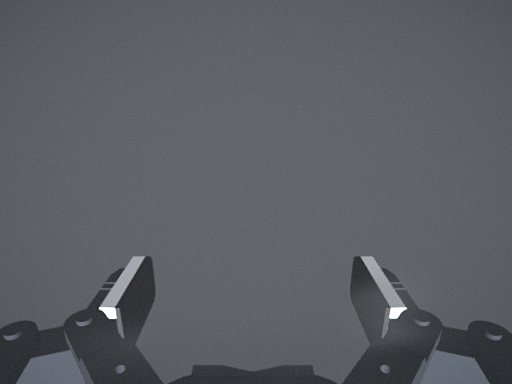

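The top view and the side view disagree by about 7 mm in y. The wrist camera above the stage should settle it.

```bash
python3 -m pendant '[[0.07,0,0,-2,5,-2.6,1],[0.15,0,0,-4,10,-5.1,1],[0.22,0,0,-6,15,-7.7,1],[0.3,0,0,-8,20,-10.3,1],[0.373,0,0,-10,25,-12.8,1]]'
python3 - <<'E'
from rig import sense
s=sense();print(s['eef_pos'],s['ee_rot'])
E
```

```text
time_s: 0.78
eef_pos: [378.3, -277.0, 331.9]
ee_rot: [0.499, 0.501, 0.499, -0.501]
force: [0.6, -0.0, -0.2]
grip_width: 1.002
[ 378.27549036 -277.04120071  331.8964561 ] [ 0.49924408  0.50073082  0.49931746 -0.50070558]
```

Now the tool axes are x = down, y = world +x, z = world −y. Next move: +180 mm in x and +207 mm in y.

```bash
python3 -m pendant '[[0,0,0,0,4.5,-5,1],[0,0,0,0,9,-10,1],[0,0,0,0,13.5,-15,1],[0,0,0,0,18,-20.7,1],[0,0,0,0,18,-20.7,1]]'
cat > look.py <<'E'
from h import *
import sys
n=sys.argv[1]
c=vision.calibration("wrist"); s=sense(); im=vision.capture("wrist"); np.save(f"pics/{n}.npy",im)
import pickle; pickle.dump((c,dict(s)),open(f"pics/{n}.pkl","wb"))
cv2.imwrite(f"pics/{n}.png",im[:,:,::-1]); print(s['time_s'],s['eef_pos'].round(1))
for col,z in dict(orange=97,red=19,blue=110).items():
    for b,ce in blobs(im,col,20): print(col,b,ce,plane(c,[ce],z)[0].round(1))
E
python3 look.py w1
```

```text
time_s: 1.4
eef_pos: [558.7, -69.0, 330.6]
ee_rot: [0.5, 0.499, 0.501, -0.499]
force: [-0.3, -0.4, 0.1]
grip_width: 0.999
1.4 [558.7 -69.  330.6]
orange [240, 203, 25, 42, 666] [252.7, 220.39] [480.4 -69.5  97. ]
red [208, 0, 17, 39, 223] [216.55, 10.65] [718.1 -25.6  19. ]
blue [305, 49, 27, 33, 509] [318.88, 69.63] [ 649.3 -135.1  110. ]
```

View pics/w1.png

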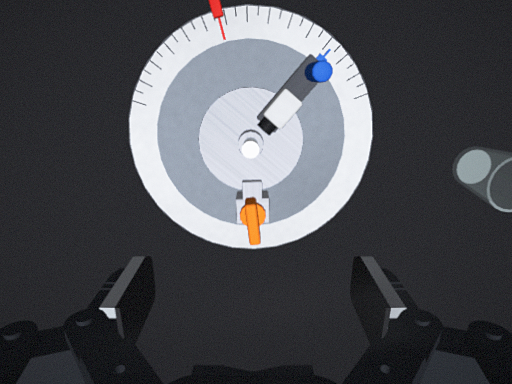

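The wrist view shows the whole stage: the knob bar at (253,220), the blue post top at (321,71), the red clip at (216,8) and its line ending at (224,40). The vial is at (250,148).

```bash
cat > m.py <<'E'
from h import *
import pickle,sys
n=sys.argv[1]; c,s=pickle.load(open(f"pics/{n}.pkl","rb")); im=np.load(f"pics/{n}.npy")
g=cv2.cvtColor(im,cv2.COLOR_RGB2GRAY)
m=(g>110).astype(np.uint8)
q=max(cv2.findContours(m,cv2.RETR_EXTERNAL,cv2.CHAIN_APPROX_NONE)[0],key=cv2.contourArea)
P=plane(c,q[:,0].astype(float),12)[:,:2]
for _ in range(8):
    A=np.c_[2*P,np.ones(len(P))]; t=np.linalg.lstsq(A,(P**2).sum(1),rcond=None)[0]; r=np.sqrt(t[2]+t[:2]@t[:2])
    e=np.abs(np.hypot(*(P-t[:2]).T)-r); P=P[e<max(1.5,np.median(e)*2.5)]
O=t[:2]; print("disc",O.round(2),r.round(2),len(P))
# red line at scale height ~12
ys,xs=np.nonzero(mask(im,'red')); 
L=plane(c,np.c_[xs,ys].astype(float),12)[:,:2]-O
rr=np.hypot(*L.T); k=rr<150
if k.sum()>3: print("red line deg",np.degrees(np.arctan2(L[k,1],L[k,0])).mean().round(2),rr[k].min().round(1),k.sum())
# blue pointer near z 30
ys,xs=np.nonzero(mask(im,'blue'))
L=plane(c,np.c_[xs,ys].astype(float),30)[:,:2]-O; rr=np.hypot(*L.T)
print("blue rmax@30",rr.max() if len(rr) else None)
# orange top face: bright orange
h=cv2.cvtColor(im,cv2.COLOR_RGB2HSV); mo=mask(im,'orange'); v=h[:,:,2]; 
mb=((mo>0)&(v>225)).astype(np.uint8)
for nm,mm in(("all",mo),("bright",mb)):
    k,l,st,ce=cv2.connectedComponentsWithStats(mm)
    for i in range(1,k):
        if st[i,4]>100 and abs(ce[i][0]-256)<120:
            print(nm,st[i],ce[i]); 
x,y,w,hh=cv2.boundingRect(cv2.findNonZero(mo))
cv2.imwrite(f"pics/{n}o.png",cv2.resize(im[195:255,225:285],None,fx=8,fy=8,interpolation=cv2.INTER_NEAREST)[:,:,::-1])
cv2.imwrite(f"pics/{n}p.png",cv2.resize(im[40:110,290:360],None,fx=8,fy=8,interpolation=cv2.INTER_NEAREST)[:,:,::-1])
E
python3 m.py w1
```

```text
disc [562.45 -66.09] 163.04 683
red line deg 14.63 130.0 26
blue rmax@30 146.70937489878406
all [240 203  25  42 666] [252.7027027  220.38588589]
bright [240 205  20  40 476] [250.85504202 222.92436975]
bright [257 205   8  20 104] [260.58653846 214.17307692]
```

```bash
python3 -c "
import cv2,numpy as np
a=cv2.imread('pics/w1o.png');b=cv2.imread('pics/w1p.png')
h=480;cv2.imwrite('pics/w1op.png',np.hstack([cv2.resize(a,(400,400)),cv2.resize(b,(400,400))]))"
```

```text
(no output)
```

View pics/w1op.png

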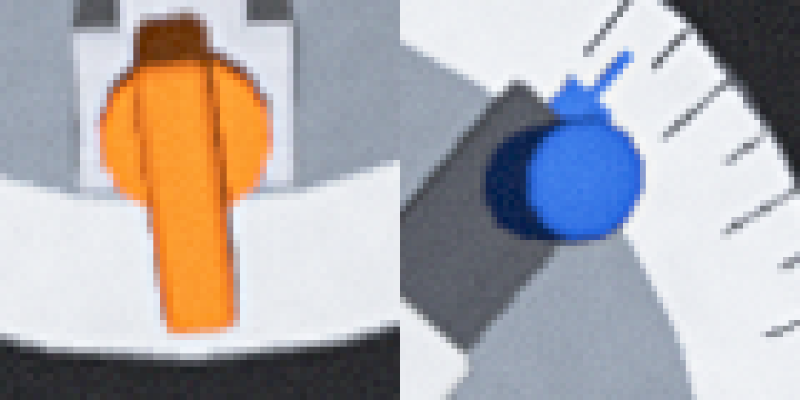

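```bash
python3 - <<'E'
from h import *
import pickle
c,s=pickle.load(open("pics/w1.pkl","rb"))
O=np.array([562.45,-66.09])
f=lambda x,y:(225+x/6.667-.5,195+y/6.667-.5)
C=plane(c,[f(138,62),f(205,62),f(238,326),f(163,332)],97); print(C.round(1)); m=C.mean(0); print("bar",m)
d=(C[0]+C[1]-C[2]-C[3]); print("bar ang",np.degrees(np.arctan2(d[1],d[0])),np.linalg.norm(d)/2)
p=plane(c,[(290+184/5.714-.5,40+180/5.714-.5)],110)[0]; print("post",p,np.hypot(*(p[:2]-O)),np.degrees(np.arctan2(*(p[:2]-O)[::-1])))
t=plane(c,[(290+230/5.714-.5,40+54/5.714-.5)],30)[0]; print("tip",t,np.hypot(*(t[:2]-O)),np.degrees(np.arctan2(*(t[:2]-O)[::-1])))
print("knob rel",m[:2]-O,np.hypot(*(m[:2]-O)))
v=plane(c,[(250.3,148.5)],82)[0];print("vial",v)
E
```

```text
[[501.3 -60.7  97. ]
 [501.3 -72.4  97. ]
 [450.2 -78.6  97. ]
 [449.  -65.   97. ]]
bar [475.47058975 -69.18361081  97.        ]
bar ang 5.8521121755258925 51.98650678437022
post [ 647.98168489 -138.0113284   110.        ] 111.75127113202268 -40.05959036664864
tip [ 674.79039375 -161.42244296   30.        ] 147.33851753356825 -40.31805007501793
knob rel [-86.97941025  -3.09361081] 87.03440834109183
vial [563.43636131 -66.47085392  82.        ]
```

```bash
python3 -m pendant '[[-0.05,0,0,4,-3,0,0.7],[-0.1,0,0,8,-6,0,0.6],[-0.1,0,0,13,-8.5,0,0.6],[-0.1,0,0,18,-8.5,0,0.6],[-0.1,0,0,18,-8.5,0,0.6]]' 60; python3 look.py w2
```

```text
time_s: 2.08
eef_pos: [470.7, -71.4, 149.2]
ee_rot: [0.522, 0.474, 0.526, -0.475]
force: [1.4, -1.5, 1.8]
grip_width: 0.601
2.075 [470.7 -71.4 149.2]
orange [226, 172, 47, 79, 2357] [249.15, 206.25] [478.8 -68.9  97. ]
```

View pics/w2.png

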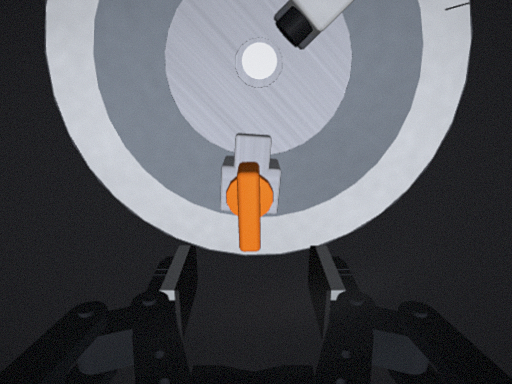

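The bar's top face spans columns 238–260 and rows 164–250. The finger midline is near column 250, so the bar is nearly aligned with the jaws.

```bash
python3 - <<'E'
from h import *
import pickle
from scipy.spatial.transform import Rotation as Ro
c,s=pickle.load(open("pics/w2.pkl","rb")); im=np.load("pics/w2.npy")
C=plane(c,[(238,165),(258.5,165),(260.5,250),(240,250.5)],97); m=C.mean(0); print(C.round(1),m.round(1))
d=(C[0]+C[1]-C[2]-C[3]); print("ang",np.degrees(np.arctan2(d[1],d[0])),np.linalg.norm(d)/2)
q=s['ee_rot'];R=Ro.from_quat(np.r_[q[1:],q[0]]).as_matrix(); print("tool y ang",np.degrees(np.arctan2(R[1,1],R[0,1])))
print("delta tool cm",(R.T@(np.r_[m[:2],70]-s['eef_pos'])/10).round(2))
print("vial",plane(c,[(259.5,61)],82))
E
```

```text
[[503.7 -60.   97. ]
 [504.9 -71.8  97. ]
 [450.1 -78.8  97. ]
 [448.4 -66.   97. ]] [476.8 -69.1  97. ]
ang 6.755696766960964 55.41202771064576
tool y ang 5.685545218490894
delta tool cm [ 7.92  0.68 -0.14]
vial [[562.09721194 -66.59149094  82.        ]]
```

```bash
python3 -m pendant '[[-0.02,0,0,3,0.4,-0.1,0.6],[-0.02,0,0,6,0.4,-0.1,0.6],[-0.02,0,0,7.9,0.4,-0.1,0.6],[-0.02,0,0,7.9,0.4,-0.1,0],[-0.02,0,0,7.9,0.4,-0.1,0]]' 60; python3 -m pendant '[[0,0,0,0,0,0,0],[0,0,0,0,0,0,0],[0,0,0,0,0,0,0],[0,0,0,0,0,0,0],[0,0,0,0,0,0,0]]' 80; python3 look.py w3
```

```text
time_s: 2.75
eef_pos: [477.5, -70.1, 74.3]
ee_rot: [0.529, 0.47, 0.528, -0.469]
force: [-1.3, 36.1, 20.5]
grip_width: 0.183
time_s: 3.38
eef_pos: [477.3, -68.7, 74.6]
ee_rot: [0.529, 0.471, 0.529, -0.468]
force: [-0.5, 13.7, 10.8]
grip_width: 0.143
3.375 [477.3 -68.7  74.6]
orange [228, 236, 7, 6, 29] [231.69, 239.17] [499.6 -58.4  97. ]
orange [268, 236, 8, 6, 31] [270.84, 239.06] [501.4 -73.4  97. ]
orange [236, 239, 32, 106, 3067] [251.77, 290.43] [477.6 -68.8  97. ]
```

View pics/w3.png

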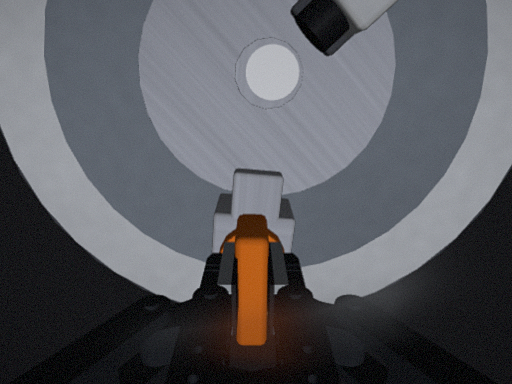

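```bash
python3 -m pendant '[[-0.1,0,0,-0.2,0,-0.15,0],[-0.28,0,0,-0.2,0,-0.2,0],[-0.46,0,0,-0.2,-0.05,-0.25,0],[-0.64,0,0,-0.2,-0.05,-0.25,0],[-0.8,0,0,-0.2,-0.1,-0.3,0]]' 80;  python3 -c "
from rig import sense
s=sense();print(s['joints'].round(2),s['force'],s['wrist_torque'])"
```

```text
time_s: 4.05
eef_pos: [474.7, -64.0, 74.8]
ee_rot: [0.669, 0.227, 0.671, -0.223]
force: [2.0, 23.2, -3.4]
grip_width: 0.143
[-0.38  0.41  1.82  0.01  0.92  0.26] [ 2.03123979 23.24244917 -3.35465415] [ 3.85436379 -0.40969415 -0.30633735]
```

The reaction force puts the real knob axis at about (470.5, -69.4). I'll correct the pivot while turning the rest of the way.

```bash
python3 -m pendant '[[-0.12,0,0,0,0.2,-0.3,0],[-0.25,0,0,0,0.2,-0.4,0],[-0.35,0,0,0,0.2,-0.4,0],[-0.35,0,0,0,0.2,-0.4,0],[-0.35,0,0,0,0.2,-0.4,0]]' 80;  python3 look.py w4
```

```text
time_s: 4.68
eef_pos: [472.5, -62.4, 74.8]
ee_rot: [0.699, 0.107, 0.7, -0.105]
force: [-2.7, 6.1, -6.8]
grip_width: 0.143
4.675 [472.5 -62.4  74.8]
orange [268, 235, 9, 7, 38] [271.39, 238.79] [487.9 -44.2  97. ]
orange [228, 236, 8, 6, 33] [232.09, 238.97] [473.4 -39.8  97. ]
orange [236, 238, 32, 107, 3100] [252.0, 289.96] [474. -64.  97.]
```

View pics/w4.png

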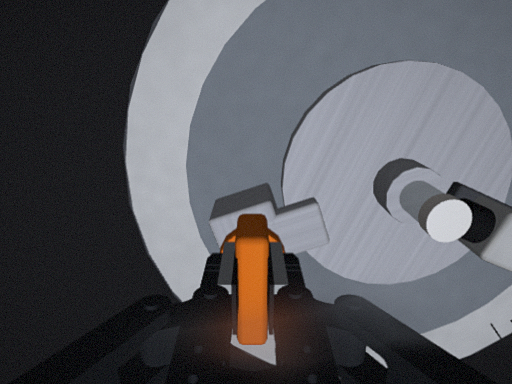

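The bar followed the jaws: the knob has turned about 1.14 rad from its start. Next: release, lift and head for the post.

```bash
python3 -m pendant '[[0,0,0,0,0,0,0.5],[0,0,0,0,0,0,0.5],[0,0,0,-4,0,0,0.6],[0,0,0,-9,0,0,0.6],[0,0,0,-12,0,0,0.6]]' 60;  python3 - <<'E'
from h import *
from scipy.spatial.transform import Rotation as Ro
s=sense();q=s['ee_rot'];R=Ro.from_quat(np.r_[q[1:],q[0]]).as_matrix(); print("tool y ang",np.degrees(np.arctan2(R[1,1],R[0,1])))
print("delta tool cm",(R.T@(np.array([620,-136,200])-s['eef_pos'])/10).round(2), s['joints'])
E
```

```text
time_s: 5.35
eef_pos: [473.7, -63.9, 197.5]
ee_rot: [0.701, 0.106, 0.698, -0.106]
force: [0.2, 0.1, 0.2]
grip_width: 0.597
tool y ang 72.74554279541047
delta tool cm [-0.18 -2.55 16.11] [-3.79667182e-01  2.38188200e-01  1.68845316e+00 -1.43175383e-04
  1.21060233e+00 -7.84709483e-02]
```

```bash
python3 -m pendant '[[0.18,0,0,0,-0.5,3.2,0.6],[0.36,0,0,0,-1,6.4,0.6],[0.54,0,0,0,-1.5,9.6,0.6],[0.72,0,0,0,-2,12.8,0.6],[0.9,0,0,0,-2.5,16,0.6]]' 60; python3 -m pendant '[[0.18,0,0,0,0,0,0.6],[0.37,0,0,0,0,0,0.6],[0.37,0,0,0,0,0,0.6],[0.37,0,0,0,0,0,0.6],[0.37,0,0,0,0,0,0.6]]'; python3 look.py w5
```

```text
time_s: 5.98
eef_pos: [619.5, -135.5, 195.2]
ee_rot: [0.583, 0.401, 0.582, -0.401]
force: [0.8, -0.7, 0.2]
grip_width: 0.598
time_s: 6.6
eef_pos: [618.4, -134.8, 194.5]
ee_rot: [0.501, 0.5, 0.5, -0.499]
force: [0.5, 0.4, 1.3]
grip_width: 0.599
6.6 [ 618.4 -134.8  194.5]
orange [188, 313, 14, 14, 125] [193.9, 320.36] [506.9 -85.8  97. ]
orange [183, 343, 26, 18, 298] [194.94, 352.04] [473.  -84.7  97. ]
red [114, 35, 29, 60, 532] [126.86, 54.67] [720.8 -25.6  19. ]
blue [264, 110, 19, 21, 144] [272.12, 121.6] [ 673.8 -147.7  110. ]
blue [243, 133, 30, 42, 983] [257.29, 154.51] [ 651.9 -138.1  110. ]
```

View pics/w5.png

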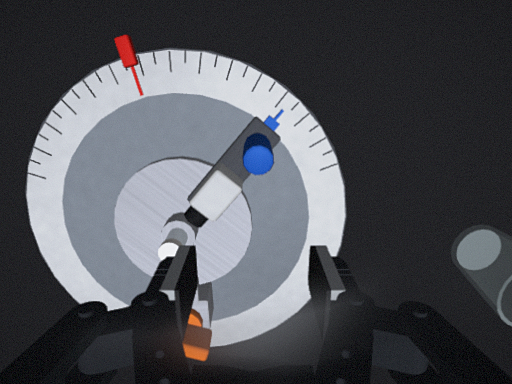

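The post top is at (258,160), the pointer tip at (283,110) and the red line runs from (142,95) to the clip at (126,54). The arm has not moved and the knob bar is turned.

```bash
cp pics/w5.png /tmp; python3 m.py w5; python3 - <<'E'
from h import *
import pickle
c,s=pickle.load(open("pics/w5.pkl","rb"))
p=plane(c,[(258.3,160)],110)[0]; t=plane(c,[(283,110.5)],30)[0]; a=plane(c,[(142,95)],12)[0]; b=plane(c,[(128,54.5)],12)[0]
print("post",p,"tip",t,"line",a,b)
# line through red extrapolated & direction; post->tip direction
print("line ang",np.degrees(np.arctan2(b[1]-a[1],b[0]-a[0])))
d=(t-p)[:2];print("post-tip",np.hypot(*d),np.degrees(np.arctan2(d[1],d[0])), "axis", p[:2]-d/np.hypot(*d)*112)
E
```

```text
disc [562.26 -66.1 ] 162.75 704
red line deg 14.81 129.0 61
blue rmax@30 146.55920998629068
all [188 313  14  14 125] [193.896 320.36 ]
all [183 343  26  18 298] [194.93624161 352.04362416]
post [ 648.16860848 -138.84506996  110.        ] tip [ 673.82008163 -161.53297753   30.        ] line [686.27626953 -33.70867292  12.        ] [721.3330795 -24.2748793  12.       ]
line ang 15.061511021398463
post-tip 34.24528032710295 -41.491731189951345 axis [564.27485829 -64.64373116]
```

```bash
python3 -m pendant '[[0,0,0,2,3,0.4,0.6],[0,0,0,7,3,0.4,0.6],[0,0,0,11.9,3,0.4,0.6],[0,0,0,11.9,3,0.4,0.2],[0,0,0,11.9,3,0.4,0.1]]' 40; python3 -m pendant '[[0,0,0,0,0,0,0],[0,0,0,0,0,0,0],[0,0,0,0,0,0,0],[0,0,0,0,0,0,0],[0,0,0,0,0,0,0]]' 40; python3 look.py w6; python3 -c "
from rig import sense
s=sense();print(s['joints'].round(2),s['force'],s['eef_pos'])"
```

```text
time_s: 7.28
eef_pos: [648.8, -138.8, 77.0]
ee_rot: [0.5, 0.5, 0.5, -0.5]
force: [-0.3, -1.1, -10.3]
grip_width: 0.245
time_s: 7.9
eef_pos: [648.9, -138.9, 76.6]
ee_rot: [0.501, 0.5, 0.499, -0.5]
force: [-3.1, 1.1, 6.1]
grip_width: 0.247
7.9 [ 648.9 -138.9   76.6]
red [34, 69, 49, 88, 1213] [54.96, 99.43] [720.8 -26.2  19. ]
blue [262, 183, 31, 32, 372] [276.09, 199.51] [ 692.4 -147.   110. ]
blue [225, 228, 55, 103, 4346] [252.1, 282.47] [ 660.2 -138.9  110. ]
[-0.39  0.76  1.21  0.    1.17  1.18] [-2.75337758  1.76192681  5.66235404] [ 648.92151984 -138.86892113   76.61061965]
```

View pics/w6.png

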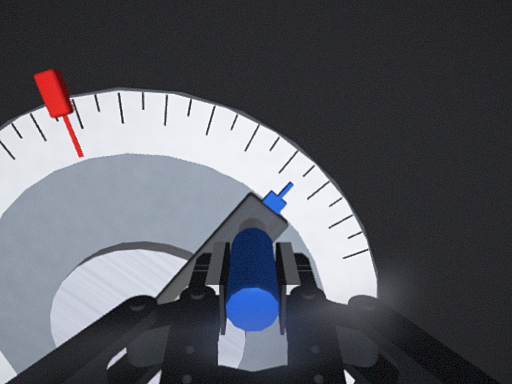

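```bash
python3 -m pendant '[[0,0,0,0,0.65,-0.86,0],[0,0,0,0,1.22,-1.78,0],[0,0,0,0,1.7,-2.74,0],[0,0,0,0,2.07,-3.73,0],[0,0,0,0,2.36,-4.78,0]]' 40; python3 look.py w7
```

```text
time_s: 8.57
eef_pos: [672.7, -91.7, 76.6]
ee_rot: [0.501, 0.5, 0.499, -0.5]
force: [-3.8, -2.6, 5.1]
grip_width: 0.246
8.575 [672.7 -91.7  76.6]
red [120, 111, 42, 83, 1123] [139.28, 139.14] [721.4 -25.7  19. ]
blue [248, 171, 23, 34, 362] [260.49, 192.68] [718.6 -94.5 110. ]
blue [225, 228, 55, 103, 4357] [252.39, 282.17] [684.  -91.8 110. ]
```

View pics/w7.png

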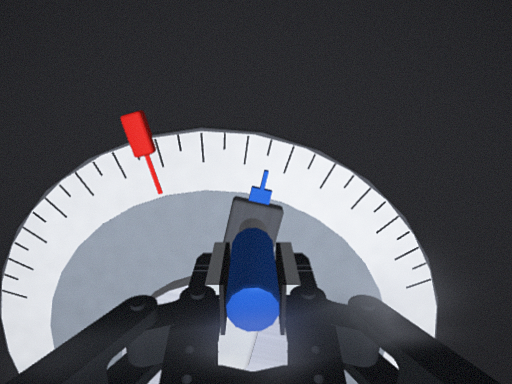

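The arm swings freely: the pointer is at (265,172) and the red line is at (150,170). I'll continue along the arc.

```bash
python3 -m pendant '[[0,0,0,0,0.18,-1.06,0],[0,0,0,0,0.27,-2.12,0],[0,0,0,0,0.25,-3.2,0],[0,0,0,0,0.12,-4.27,0],[0,0,0,0,-0.1,-5.3,0]]' 40; python3 look.py w8
```

```text
time_s: 9.25
eef_pos: [672.0, -38.4, 76.7]
ee_rot: [0.501, 0.501, 0.499, -0.5]
force: [-0.9, -3.0, 6.3]
grip_width: 0.243
9.25 [672.  -38.4  76.7]
red [212, 110, 31, 62, 1018] [227.84, 134.0] [723.6 -24.4  19. ]
blue [233, 171, 23, 35, 374] [242.86, 192.65] [717.9 -35.3 110. ]
blue [226, 228, 54, 103, 4379] [252.49, 281.67] [683.5 -38.5 110. ]
```

View pics/w8.png

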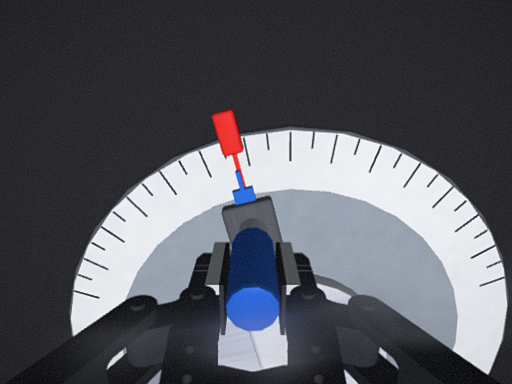

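The pointer (238,172) now nearly overlaps the red line. Next is a fine measurement.

```bash
cat > f.py <<'E'
from h import *
import pickle,sys
n=sys.argv[1]; c,s=pickle.load(open(f"pics/{n}.pkl","rb")); im=np.load(f"pics/{n}.npy")
O=np.array([562.3,-66.2])
def pol(P): 
    L=P[:,:2]-O; return np.hypot(*L.T),np.degrees(np.arctan2(L[:,1],L[:,0]))
ys,xs=np.nonzero(mask(im,'blue')); P=plane(c,np.c_[xs,ys].astype(float),30); r,a=pol(P); k=(r>137)&(r<150)&(abs(a)<60)
print("pointer",a[k].mean().round(2),r[k].max().round(1),k.sum(), "tip at 147:",(O+147*np.array([np.cos(np.radians(a[k].mean())),np.sin(np.radians(a[k].mean()))])).round(1))
ys,xs=np.nonzero(mask(im,'red')); P=plane(c,np.c_[xs,ys].astype(float),12); r,a=pol(P); k=(r<153)
print("line",a[k].mean().round(2),k.sum(),r[k].min())
P=plane(c,np.c_[xs,ys].astype(float),19); r,a=pol(P); k=(r>156)&(r<178); print("clip",a[k].mean().round(2))
u,v=int(xs.mean()),int(ys.mean()); y0=max(0,v-40);x0=max(0,u-40)
cv2.imwrite(f"pics/{n}f.png",cv2.resize(im[y0:y0+100,x0:x0+100],None,fx=6,fy=6,interpolation=cv2.INTER_CUBIC)[:,:,::-1]); print(x0,y0)
E
python3 f.py w8; python3 f.py w7; python3 m.py w8 | head -2
```

```text
pointer 14.38 146.7 62 tip at 147: [704.7 -29.7]
line 14.63 78 132.32691553924315
clip 14.53
188 94
pointer -13.18 146.6 57 tip at 147: [705.4 -99.7]
line 14.87 152 128.03088786908054
clip 14.32
99 99
disc [591.86 -82.7 ] 130.61 311
red line deg 24.48 110.3 756
```

View pics/w8f.png

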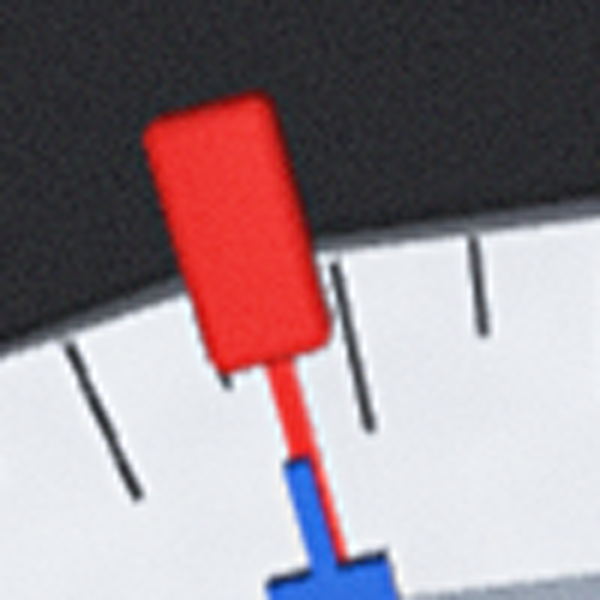

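Aligned to about 0.2° (0.5 mm). Release and lift.

```bash
python3 -m pendant '[[0,0,0,0,0,0,0],[0,0,0,0,0,0,0.6],[0,0,0,0,0,0,0.6],[0,0,0,-5,0,0,0.6],[0,0,0,-11,0,0,0.6]]' 40; python3 -m pendant '[[-0.18,0,0,0,-4.5,0.5,0.6],[-0.36,0,0,0,-9,1,0.6],[-0.54,0,0,0,-13,1.5,0.6],[-0.72,0,0,0,-17,2,0.6],[-0.72,0,0,0,-17,2,0.6]]'; python3 look.py w9; python3 f.py w9
```

```text
time_s: 9.93
eef_pos: [670.5, -37.9, 185.4]
ee_rot: [0.499, 0.5, 0.501, -0.501]
force: [0.7, 0.5, 0.3]
grip_width: 0.603
time_s: 10.55
eef_pos: [499.4, -58.0, 185.5]
ee_rot: [0.644, 0.292, 0.644, -0.292]
force: [0.3, -0.4, 0.9]
grip_width: 0.602
10.55 [499.4 -58.  185.5]
orange [236, 197, 23, 31, 341] [249.21, 209.74] [492.6 -63.   97. ]
orange [213, 200, 49, 61, 1136] [237.1, 229.46] [475.  -66.5  97. ]f.py:8: RuntimeWarning: Mean of empty slice.
  print("pointer",a[k].mean().round(2),r[k].max().round(1),k.sum(), "tip at 147:",(O+147*np.array([np.cos(np.radians(a[k].mean())),np.sin(np.radians(a[k].mean()))])).round(1))
  ret = ret.dtype.type(ret / rcount)
Traceback (most recent call last):
  File "f.py", line 8, in <module>
    print("pointer",a[k].mean().round(2),r[k].max().round(1),k.sum(), "tip at 147:",(O+147*np.array([np.cos(np.radians(a[k].mean())),np.sin(np.radians(a[k].mean()))])).round(1))
                                         ~~~~~~~~^^
ValueError: zero-size array to reduction operation maximum which has no identity
```

View pics/w9.png

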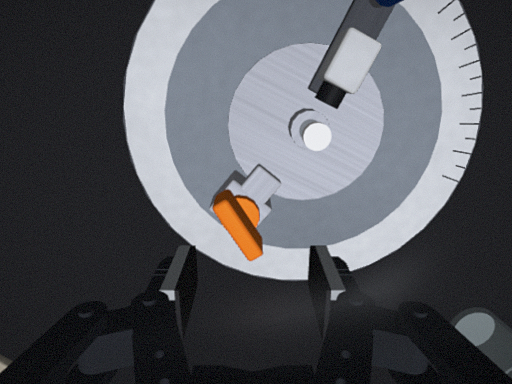

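The bar runs from (221,192) to (257,255) and the arm is still in place. Move over the knob axis with the jaws at the bar angle.

```bash
python3 -m pendant '[[-0.15,0,0,0,-1,-0.5,0.6],[-0.3,0,0,0,-2,-1,0.6],[-0.42,0,0,2,-2.74,-1.42,0.6],[-0.42,0,0,4.5,-2.74,-1.42,0.6],[-0.42,0,0,4.5,-2.74,-1.42,0.6]]' 60; python3 look.py w10; python3 - <<'E'
from h import *
from scipy.spatial.transform import Rotation as Ro
s=sense();q=s['ee_rot'];R=Ro.from_quat(np.r_[q[1:],q[0]]).as_matrix(); print("tool y ang",np.degrees(np.arctan2(R[1,1],R[0,1])))
print("delta tool cm",(R.T@(np.array([470.7,-69.2,74])-s['eef_pos'])/10).round(2))
E
```

```text
time_s: 11.22
eef_pos: [471.0, -65.1, 139.1]
ee_rot: [0.69, 0.152, 0.692, -0.151]
force: [0.7, 0.0, 1.1]
grip_width: 0.599
11.225 [471.  -65.1 139.1]
orange [230, 183, 49, 82, 2517] [254.53, 218.38] [475.4 -63.1  97. ]
tool y ang 65.25602241358415
delta tool cm [ 6.63 -0.39  0.08]
```

View pics/w10.png

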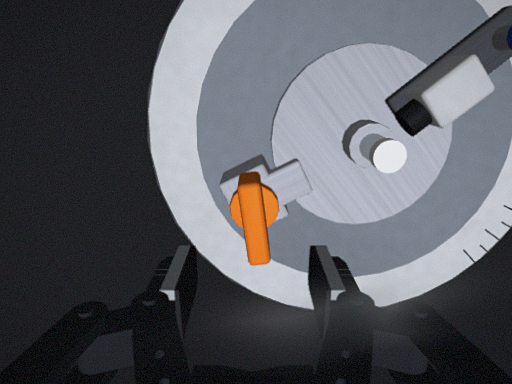

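```bash
python3 -m pendant '[[-0.13,0,0,0,-0.4,0.1,0.6],[-0.13,0,0,3,-0.4,0.1,0.6],[-0.13,0,0,6.4,-0.4,0.1,0.6],[-0.13,0,0,6.4,-0.4,0.1,0.2],[-0.13,0,0,6.4,-0.4,0.1,0]]' 60; python3 -m pendant '[[0,0,0,0,0,0,0],[0,0,0,0,0,0,0],[0,0,0,0,0,0,0],[0,0,0,0,0,0,0],[0,0,0,0,0,0,0]]' 80; python3 - <<'E'
from h import *
from scipy.spatial.transform import Rotation as Ro
s=sense();q=s['ee_rot'];R=Ro.from_quat(np.r_[q[1:],q[0]]).as_matrix(); print("tool y ang",np.degrees(np.arctan2(R[1,1],R[0,1])))
print(s['eef_pos'],s['force'],"delta tool cm",(R.T@(np.array([470.7,-69.2,74])-s['eef_pos'])/10).round(2))
E
```

```text
time_s: 11.9
eef_pos: [471.3, -69.7, 77.9]
ee_rot: [0.7, 0.106, 0.698, -0.106]
force: [-12.1, 3.8, 8.4]
grip_width: 0.185
time_s: 12.52
eef_pos: [470.4, -69.3, 78.2]
ee_rot: [0.699, 0.106, 0.699, -0.106]
force: [-6.6, 1.1, 6.9]
grip_width: 0.139
tool y ang 72.77368323353033
[470.35579761 -69.33262889  78.24408771] [-6.64384846  1.14741188  6.86845911] delta tool cm [0.42 0.02 0.03]
```

```bash
cat > st.py <<'E'
from h import *
from scipy.spatial.transform import Rotation as Ro
s=sense();q=s['ee_rot'];R=Ro.from_quat(np.r_[q[1:],q[0]]).as_matrix(); print("tool y ang",np.degrees(np.arctan2(R[1,1],R[0,1])).round(2),s['eef_pos'].round(1),s['force'].round(1),s['wrist_torque'].round(2))
E
python3 -m pendant '[[0.18,0,0,0,0,0,0],[0.36,0,0,0,0,0,0],[0.54,0,0,0,0,0,0],[0.72,0,0,0,0,0,0],[0.9,0,0,0,0,0,0]]' 80; python3 st.py; python3 -m pendant '[[0.12,0,0,0,0,0,0],[0.24,0,0,0,0,0,0],[0.24,0,0,0,0,0,0],[0.24,0,0,0,0,0,0],[0.24,0,0,0,0,0,0]]' 80; python3 st.py
```

```text
time_s: 13.15
eef_pos: [470.1, -69.3, 78.2]
ee_rot: [0.582, 0.401, 0.582, -0.401]
force: [-6.8, 2.0, 8.9]
grip_width: 0.14
tool y ang 20.9 [470.1 -69.3  78.2] [-6.8  2.   8.9] [0.32 1.29 0.19]
time_s: 13.78
eef_pos: [470.1, -69.2, 78.2]
ee_rot: [0.531, 0.466, 0.531, -0.467]
force: [-8.1, 1.6, 8.6]
grip_width: 0.142
tool y ang 7.44 [470.1 -69.2  78.2] [-8.1  1.6  8.6] [ 0.29  1.4  -0.06]
```

```bash
python3 -m pendant '[[0.05,0,0,0,0,0,0],[0.1,0,0,0,0,0,0],[0.1,0,0,0,0,0,0],[0.1,0,0,0,0,0,0],[0.1,0,0,0,0,0,0]]' 80; python3 st.py;  python3 look.py w11
```

```text
time_s: 14.4
eef_pos: [470.1, -69.2, 78.2]
ee_rot: [0.507, 0.492, 0.508, -0.493]
force: [-8.1, 2.1, 8.5]
grip_width: 0.143
tool y ang 1.73 [470.1 -69.2  78.2] [-8.1  2.1  8.5] [ 0.3   1.34 -0.02]
14.4 [470.1 -69.2  78.2]
orange [220, 218, 64, 109, 3675] [252.14, 265.19] [480. -69.  97.]
```

View pics/w11.png

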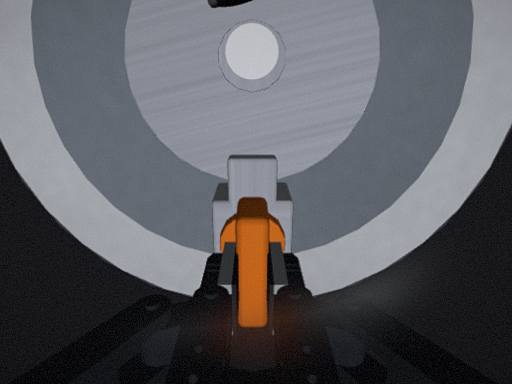

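```bash
python3 -m pendant '[[0.05,0,0,0,0,0,0],[0.1,0,0,0,0,0,0],[0.1,0,0,0,0,0,0],[0.1,0,0,0,0,0,0],[0.1,0,0,0,0,0,0]]' 80; python3 st.py;  python3 look.py w12
```

```text
time_s: 15.08
eef_pos: [470.1, -69.2, 78.3]
ee_rot: [-0.484, -0.515, -0.483, 0.516]
force: [-7.8, 3.0, 9.5]
grip_width: 0.144
tool y ang -3.71 [470.1 -69.2  78.3] [-7.8  3.   9.5] [0.44 1.31 2.  ]
15.075 [470.1 -69.2  78.3]
orange [220, 217, 65, 110, 3637] [252.28, 264.18] [480.4 -69.8  97. ]
```

View pics/w12.png

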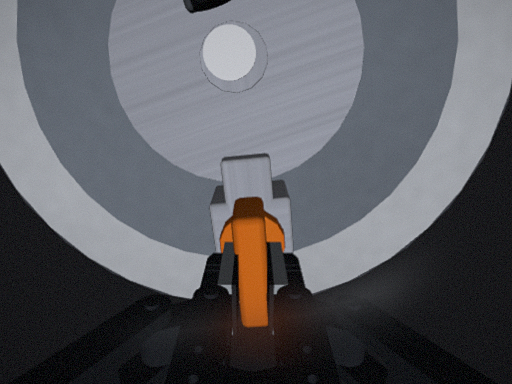

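Vertical moment has risen to 2 Nm, so the knob is against its stop. Release, lift and back off to look.

```bash
python3 -m pendant '[[-0.02,0,0,0,0,0,0.1],[-0.02,0,0,0,0,0,0.6],[-0.02,0,0,0,0,0,0.6],[-0.02,0,0,-5,0,0,0.6],[-0.02,0,0,-11,0,0,0.6]]' 40; python3 -m pendant '[[0,0,0,-3,2,0,0.6],[0,0,0,-6,4,0,0.6],[0,0,0,-10,6,0,0.6],[0,0,0,-14,8.5,0,0.6],[0,0,0,-14,8.5,0,0.6]]'; python3 look.py w13; python3 f.py w13; python3 m.py w13 | head -2; python3 st.py
```

```text
time_s: 15.75
eef_pos: [470.0, -69.3, 187.6]
ee_rot: [-0.487, -0.512, -0.488, 0.513]
force: [0.8, -0.3, -0.4]
grip_width: 0.602
time_s: 16.38
eef_pos: [556.8, -74.0, 329.1]
ee_rot: [0.489, 0.513, 0.485, -0.511]
force: [-0.1, 0.4, -1.5]
grip_width: 0.601
16.375 [556.8 -74.  329.1]
orange [239, 204, 26, 41, 668] [251.81, 220.97] [480.3 -69.8  97. ]
red [195, 0, 16, 26, 230] [203.4, 9.42] [722.4 -24.3  19. ]
blue [199, 25, 25, 37, 490] [211.06, 47.86] [670.7 -39.6 110. ]
pointer 14.98 146.0 9 tip at 147: [704.3 -28.2]
line 14.54 9 141.13467125104665
clip 14.64
163 0
disc [562.42 -66.1 ] 163.04 686
red line deg 14.48 141.0 6
tool y ang -2.89 [555.7 -73.7 327. ] [-0.6  0.1  0.1] [-0.02 -0.02 -0.02]
```

View pics/w13.png

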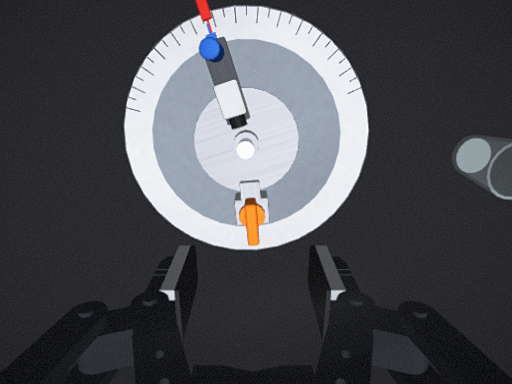

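```bash
python3 -c "
import cv2
im=cv2.imread('pics/w13.png');a=cv2.resize(im[0:75,175:250],(400,400),interpolation=cv2.INTER_CUBIC);b=cv2.resize(im[175:250,215:290],(400,400),interpolation=cv2.INTER_CUBIC)
import numpy as np;cv2.imwrite('pics/w13z.png',np.hstack([a,b]))"
```

```text
(no output)
```

View pics/w13z.png

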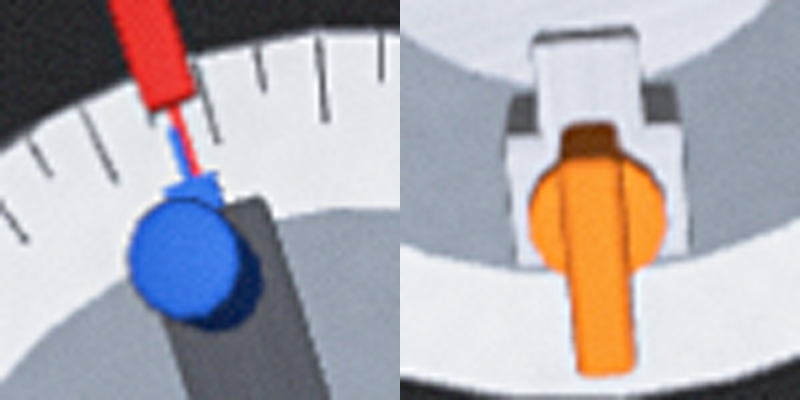

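The pointer lies along the red line, about 1 mm off at most, and the knob bar is in line with the clamp block. The gripper is clear, so I'm handing in.

```bash
python3 -c "
from rig import job
print(job.finish_job())"
```

```text
the job is handed in; nothing more can be done
None
```

I loosened the knob by about 1.14 rad, swung the arm by its post from about -40° to the red clip, and tightened the knob again to its stop. I then lifted the gripper clear and handed the job in at about 16.4 s; no verdict was reported.

**Last checks**
- **Pointer:** it measured 15.0° against 14.5–14.6° for the clip and its red line, about 1 mm at the tip. A closer view before tightening had shown about 0.5 mm.
- **Knob:** the vertical wrist moment rose to about 2 Nm at the end of tightening, which I took as the stop. Afterwards the bar stood in line with the clamp block.
- **Bottle, beaker and jar:** the arm never came near them, and the beaker looked in place in the last wrist picture. I took no final top or side picture to confirm the bottle and jar.

**Disagreements**
- The side camera placed things about 7 mm off the top camera in y, so I relied on the wrist camera.
- The wrist camera's knob position was about 5 mm off in x from the pivot I felt while turning. I corrected for that during the move.

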